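# Tighten the sharps-bin holder's nut with the adjustable wrench

## Task

The nut that clamps the yellow sharps-bin holder to the testing table has worked loose. Fit the adjustable wrench on it, rolling the worm until the jaws sit snugly on its flats, and only then turn the nut clockwise (seen from above) with the wrench until it comes up against its stop. Keep your gripper off the nut, leave the things standing around alone, and leave the wrench lying flat and still snug on the nut.

Things in the scene. Friction and masses are not known exactly. Their poses are not given: they have to be found in the camera images.
- wrench: Steel adjustable wrench, 270 mm long, 0.40 to 0.56 kg, loose, flat on the table. Origin: on its underside below the handle's balance point. x runs along the handle to the jaws, y from fixed to sliding jaw, z up. Handle: bar 24 mm wide, 1 to 13 mm high, x = -151 to +29 mm. Head: 14 mm thick, x = 28 to 118, y = -31 to +40 mm. To turn the nut, hold the handle about 130 mm from it, at x = -30 mm.
- jaw_mid (a point): Point of the wrench at x = 100, y = 0, z = 7 mm: where the nut's centre lies when the jaws are snug on it; turns with the wrench. The jaws are 38 mm long (x = 80 to 118, mouth open to +x, throat wall at x = 80). The fixed jaw's face is at y = -15 mm and looks to +y; the sliding jaw's face is at y = -15 mm + jaw, looking to -y.
- worm_top (a point): Top of the worm, at x = 53, y = 0, z = 20.5 mm of the wrench (it does not turn with the worm). The worm is a knurled steel roller 18 mm across and 20 mm long, axis along the wrench's y, in a window of the head, 6.5 mm proud of its upper face. A fingertip pressed on it with 8 to 20 N and rubbed towards the jaws (wrench +x) closes them, towards the handle opens them.
- worm (a joint): Turn of the worm in rad; falls as the jaws close, 1.8 mm of jaw per rad, so 5 mm rubbed without slip moves the jaw 1 mm. It takes about 8 N along the rub, its knurl grips a fingertip well (friction about 1.6), and it stays where it is left. When the jaws are tight on the nut it stops and the finger skids. The worm gives only about 1 mm under 20 N.
- jaw (a joint): Opening of the wrench's jaws in m, 0 to 0.040; starts between 0.034 and 0.037. The nut is 30 mm over its flats. Over about 5 N on the handle, 130 mm out, against the nut's stop begins to force the jaws open.
- nut (a joint): Angle of the nut in rad, growing clockwise seen from above; starts at 0 to 0.35; its firm stop, where it is tight, is at 1.1. Turning it takes about 0.3 N m.
- nut_top (a point): Centre of the top of the steel hexagon nut, which turns about a vertical stud on the holder's plate. Its frame turns with the nut: z up, x towards a corner, so two flats face +y and -y. 30 mm over flats, 34.6 mm over corners, 18 mm high; its top is 24 mm above the table and the stud reaches 1.5 mm higher.
- holder: Fixed sharps-bin holder: steel plate 6 mm thick lying on the table, the nut standing on it. Origin on the table under the nut's axis. The plate spans x = -120 to +190, y = -130 to +230 mm; a yellow bin 100 x 100 mm, 240 mm tall with its handle, stands on it, centred at x = 130, y = 170 mm, in a frame 114 mm square.
- sanitiser: Bystander: clear bottle, 56 mm across, 150 mm tall, loose. Origin under its centre.
- tube_rack: Bystander: white rack of sample tubes, 60 x 130 mm, 84 mm tall, loose. Origin under its centre.

How it is judged:
By the outcome, as a careful person would: the job done as asked, in the order asked, and still so for the second after the job is handed in, with the robot touching nothing.
It also fails if it takes over 72 s, if anything falls off the work surface, if the arm or the gripper's body presses on something with over 40 N, if the wrist force passes 120 N, or if a joint passes its speed limit or range.

## Robot

A 6-joint arm with a two-finger parallel gripper is mounted at the origin on the work surface. World frame = base frame: x ahead of the robot, y to its left, z up, the work surface at z = 0. Lengths are in m, angles in rad, forces in N, time in s.
With the tool pointing down it reaches from about 0.35 to 0.975 m from the base axis. Payload 4.9 kg.
Tool frame: the origin (TCP) lies where the fingers leave the gripper's body, on its centre line; the fingertips stand 73 mm ahead of it and the grasp point (between the pads) lies 54 mm ahead of it; z points along the fingers, y is the direction in which the jaws open and shut (so a half turn about z gives the same grasp; the last joint's range is limited). The gripper opens to 85 mm and grips with 20 to 120 N. Pads are 22 mm wide; open, the fingers measure 114 mm over their backs; the gripper's body (76 mm by 85 mm) begins 54 mm behind the grasp point. The pads swing forward as they close: fully open they stand 13 mm farther back than shut.
Start: joints at [1.174, 0.053, 1.613, -0, 1.476, -0.119], TCP at [0.171, 0.601, 0.304] pointing down, gripper open.
Joint ranges: [-3.01, 3.01], [-1.01, 2.22], [0.06, 2.58], [-1.02, 4.17], [0.09, 2.62], [-3.14, 3.14]. Speed limits (rad/s): [2.57, 2.57, 3.14, 3.14, 3.14, 3.14].

## Interface

Orientations are given as a rotation vector (axis times angle).
In Python, from station import monitor, vision, workorder gives the robot as it stands.
- The arm moves only by the tool arm_command, never from a script. Its argument "rows" is text: rows parted by semicolons, each of 6 numbers parted by spaces: the shift along the world's x, y, z in mm, then the turn, a rotation vector about the world's x, y, z in degrees. In form: tx ty tz wx wy wz; .... A call has 1 to 12 rows; each row is the pose to reach, as a shift and turn from the pose measured when the call began; what a row does not reach only later rows make up. A row lasts 1/8 s, in which the tool goes at most 62.5 mm and 10.7 degrees, less where a joint would pass 70% of its speed; a pose out of reach is approached as far as the arm can. A call with a gripper value outside its range is refused whole. "jaw" is the opening, from 0 (shut) to 1 (fully open), set as the call begins (left out, the last holds). The fingers move at their own pace and stop on an object; "squeeze" is the grip in N (left out, the last holds). Time passes only in rows, so rows that repeat a pose let the fingers close. It gives the time, the measured TCP pose, the force and the opening at its end, in the units of the state.
- monitor.get_obs(): the state, without advancing time (a new reading comes with each control period).
- vision.get_image(name): name is "side" or "top" or "wrist"; returns a dict with "frame" (400x640x3 uint8, red, green, blue), "vfov" (degrees; the focal length in pixels is half the picture's height over the tangent of half this angle, whatever the lens; pixels are square), "cx", "cy" (the principal point, pixels), "R" (3x3) and "t" (3): a world point X has camera coordinates R X + t; the wrist camera has in their place "T_tool_cam" (4x4, takes a point from camera to tool coordinates, whose origin is the TCP and whose axes are the flange's). Camera axes: x right, y down, z forward; pixel columns grow to the right and rows downward; lengths in m; the calibration is good to about 2 mm. A picture is of the moment at which its call begins: read the wrist's pose just before it. There is no depth.
- workorder.finish_job(): hands the job in, once; it reports no verdict.
The state is a dict: "t": time; "q": joint angles; "dq": joint speeds; "effort": joint torques, N m; "tool_pos": TCP position; "tool_rot": TCP orientation; "contact_force": force on the tool from outside, world axes, zero at the start; "wrist_torque": the same for the moment, N m; "opening": finger opening in m.
Only numpy, scipy, OpenCV 4.12 (cv2) and the standard library are available. Lean on these libraries where they do the work, as an engineer would, in place of code of your own. Each camera call takes 0.05 s, during which the arm holds its last target. There are 200 camera calls.

## Working session

There is one attempt and no reset: what is moved stays moved. The work goes in short steps, Python scripts to look and compute and a tool call to move; the robot and the scene stay as the last step left them, time stands still between calls to the robot, and variables do not carry over. Pictures are saved under pics/ and viewed, about 8 in all and at most 12, crops included, and the job is handed in when it is done.

Besides the shell and the picture viewer there is one more tool, called after "Request:" as a command line: name --argument value ..., lists and objects as JSON in quotes. arm_command: Moves the arm, as the interface text tells. Its arguments: {"type":"object","properties":{"rows":{"type":"string"},"jaw":{"type":"number"},"squeeze":{"type":"number"}},"required":["rows"]}

```bash
mkdir -p pics; cat > h.py <<'E'
import numpy as np, cv2
from scipy.spatial.transform import Rotation as Ro
from station import monitor, vision, workorder
def snap(name, fn, crop=None, scale=1):
    o=monitor.get_obs(); im=vision.get_image(name); f=im["frame"][:,:,::-1]
    if name=="wrist":
        T=np.eye(4);T[:3,:3]=Ro.from_rotvec(o["tool_rot"]).as_matrix();T[:3,3]=o["tool_pos"]
        C=np.linalg.inv(T@np.array(im["T_tool_cam"])); R,t=C[:3,:3],C[:3,3]
    else: R,t=np.array(im["R"]),np.array(im["t"])
    F=200/np.tan(np.radians(im["vfov"])/2)
    np.savez("pics/"+fn+".npz",R=R,t=t,K=[F,im["cx"],im["cy"]],frame=im["frame"])
    if crop: x0,y0,x1,y1=crop; f=f[y0:y1,x0:x1]
    if scale!=1: f=cv2.resize(f,None,fx=scale,fy=scale,interpolation=cv2.INTER_CUBIC)
    cv2.imwrite("pics/"+fn+".png",f)
    return o
def toworld(fn,uv,z):
    d=np.load("pics/"+fn+".npz");F,cx,cy=d["K"];R,t=d["R"],d["t"]
    c=-R.T@t; r=R.T@np.array([(uv[0]-cx)/F,(uv[1]-cy)/F,1]); return c+r*(z-c[2])/r[2]
def topix(fn,X):
    d=np.load("pics/"+fn+".npz");F,cx,cy=d["K"];p=d["R"]@np.array(X)+d["t"]; return np.array([F*p[0]/p[2]+cx,F*p[1]/p[2]+cy])
E
python3 - <<'E'
from h import *
o=snap("top","top0"); snap("side","side0")
print(o); 
for n in("top0","side0"):
    d=np.load(f"pics/{n}.npz");print(d["K"],-d["R"].T@d["t"],d["R"])
im=vision.get_image("wrist");print(im["T_tool_cam"],im["vfov"])
E
```

```text
{'t': 0.0, 'q': array([ 1.17404132e+00,  5.33213718e-02,  1.61429757e+00,  2.47965270e-05,
        1.47599197e+00, -1.18994308e-01]), 'dq': array([-0.00161713, -0.00081838,  0.00101311,  0.00045927, -0.00089602,
       -0.00129275]), 'effort': array([-2.87207724e-03, -3.93684411e+01, -3.70173383e+01, -2.89749187e-04,
        7.20647833e-03,  3.81323090e-06]), 'tool_pos': array([0.17118278, 0.60060528, 0.30268274]), 'tool_rot': array([-4.34833202e-01, -3.11080881e+00,  3.05503104e-03]), 'contact_force': array([ 0.37453474, -0.38683468,  0.03569202]), 'wrist_torque': array([ 0.00210999, -0.02893386,  0.00224865]), 'opening': 0.08534092695006043}
[366.70229734 313.97083315 197.56422145] [ 0.46930436 -0.13237759  0.70546352] [[ 0.01927704 -0.99921291 -0.03466925]
 [-0.99183296 -0.01473899 -0.12668918]
 [ 0.12607848  0.0368283  -0.99133642]]
[419.6147358  313.02263099 193.5342928 ] [0.37826144 0.44983643 0.68649865] [[-0.95582403 -0.29357128 -0.01470782]
 [-0.2104674   0.71846421 -0.6629575 ]
 [ 0.20519233 -0.6305752  -0.74851255]]
[[-7.35565149e-04 -9.56209246e-01 -2.92682998e-01  7.36065134e-02]
 [ 9.99999431e-01 -9.29453416e-04  5.23389539e-04 -1.68325044e-04]
 [-7.72505128e-04 -2.92682446e-01  9.56209386e-01 -7.01406685e-02]
 [ 0.00000000e+00  0.00000000e+00  0.00000000e+00  1.00000000e+00]] 67.76920559085326
```

View pics/top0.png

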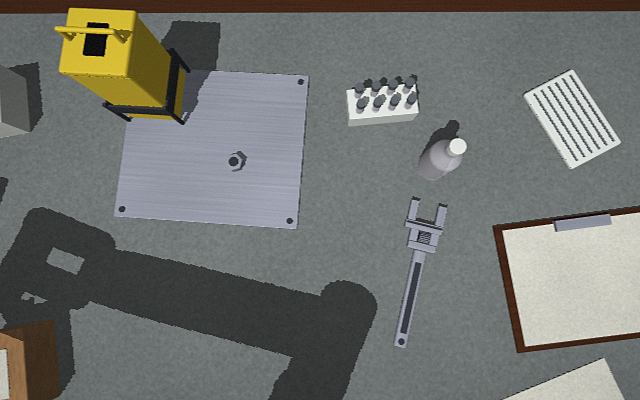

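The top view shows the nut at about (237,161), the wrench from (400,345) to the jaws at (428,200), the sanitiser near (440,160), the rack at (382,100), and the bin at upper left.

```bash
python3 - <<'E'
from h import *
for n,uv,z in [("nut",(237,161),.024),("hend",(400,345),.013),("neck",(421,249),.014),("jawL",(414,199),.014),("jawR",(442,204),.014),("worm",(425,237),.02),("plateA",(308,75),.006),("plateB",(297,228),.006),("plateC",(116,216),.006),("sanbase",(432,172),0),("rack",(384,118),.0)]:
    print(n,toworld("top0",uv,z).round(4))
f=np.load("pics/top0.npz")["frame"][:,:,::-1]
a=cv2.resize(f[185:355,380:460],None,fx=3.5,fy=3.5,interpolation=cv2.INTER_CUBIC)
b=cv2.resize(f[135:185,200:275],None,fx=5,fy=5,interpolation=cv2.INTER_CUBIC)
c=np.zeros((600,680,3),np.uint8);c[:a.shape[0],:a.shape[1]]=a;c[:b.shape[0],290:290+b.shape[1]]=b
cv2.imwrite("pics/c0.png",c)
E
```

```text
nut [0.6243 0.0416 0.024 ]
hend [ 0.2925 -0.2665  0.013 ]
neck [ 0.4643 -0.3066  0.014 ]
jawL [ 0.5573 -0.2952  0.014 ]
jawR [ 0.5487 -0.3471  0.014 ]
worm [ 0.4864 -0.3128  0.02  ]
plateA [ 0.8065 -0.0896  0.006 ]
plateB [ 0.4993 -0.0751  0.006 ]
plateC [0.5163 0.2788 0.006 ]
sanbase [ 0.6123 -0.3338  0.    ]
rack [ 0.7201 -0.242   0.    ]
```

View pics/c0.png

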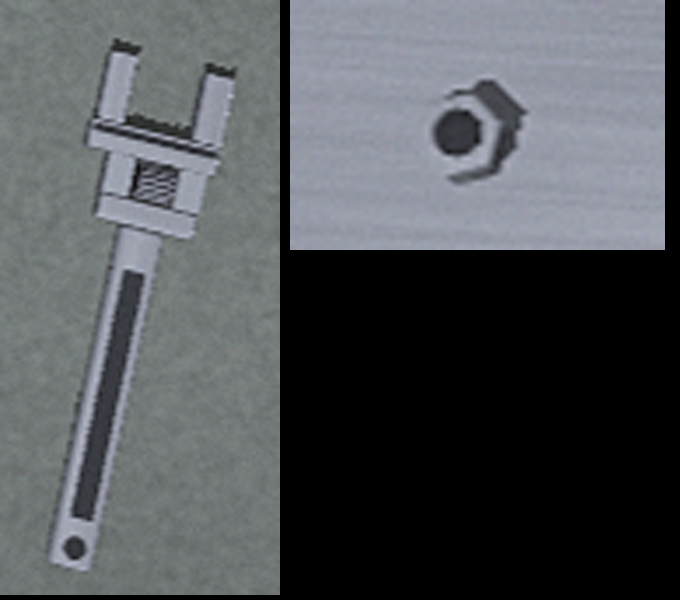

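The crop shows the sliding jaw on the left, as wrench +y requires, with the worm upward and the jaws open about 35 mm. The nut's stud is at about (233.6,161.6). Before sweeping the arm I'll check how tall the boxes at lower left are.

View pics/side0.png

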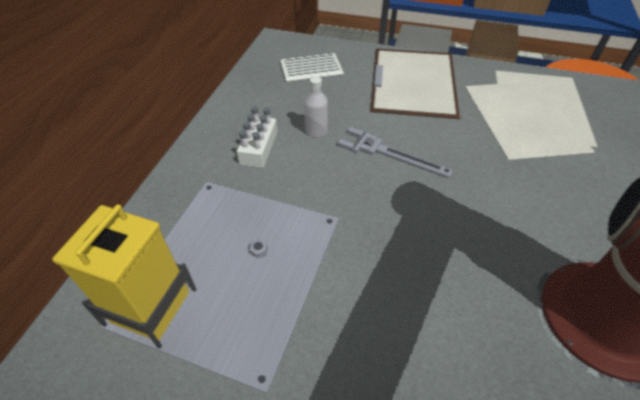

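The side view shows no boxes near the plate or the wrench. The bin is well away from the nut's robot side. I'll go high over to the nut.

Request:
arm_command --rows "20 -20 60 0 0 0;40 -50 110 0 0 0;85 -105 120 0 0 0;130 -160 120 0 0 0;175 -215 120 0 0 0;220 -270 120 0 0 0;265 -325 120 0 0 0;310 -380 100 0 0 0;355 -435 60 0 0 0;400 -490 10 0 0 0;425 -530 -50 0 0 0;440 -555 -90 0 0 0" --jaw 0.6

```text
t: 1.65
tool_pos: [0.5742, 0.098, 0.2755]
tool_rot: [0.436, 3.11, -0.002]
contact_force: [-0.0, -0.1, 1.0]
opening: 0.0513
```

Request:
arm_command --rows "0 0 0 0 0 0;0 0 0 0 0 0"

```text
t: 1.9
tool_pos: [0.5742, 0.0982, 0.2757]
tool_rot: [0.436, 3.111, -0.001]
contact_force: [-0.4, -0.5, -0.1]
opening: 0.0508
```

```bash
python3 - <<'E'
from h import *
o=snap("wrist","w1"); print(o["tool_pos"],o["tool_rot"],o["dq"].round(3),topix("w1",[.624,.045,.024]))
E
```

```text
[0.57416683 0.09818583 0.27573352] [ 4.36393898e-01  3.11061073e+00 -1.30254975e-03] [ 0.024 -0.03  -0.024 -0.001 -0.001  0.001] [289.85806092 225.70140808]
```

View pics/w1.png

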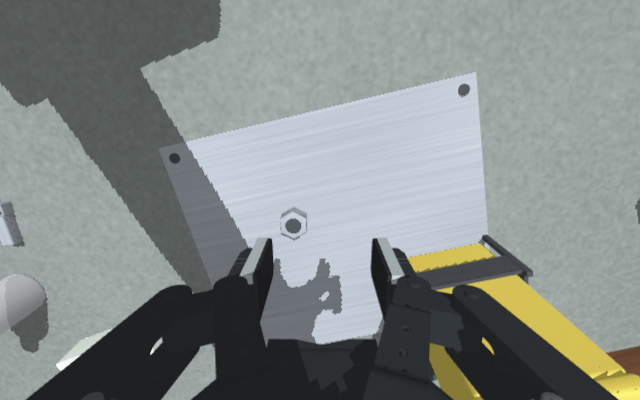

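The wrist view shows the nut at about (293,222) with the stud at its centre, and plate corners at (160,149) and (476,73). I'll fit the hexagon to its edges.

```bash
python3 - <<'E'
from h import *
d=np.load("pics/w1.npz"); f=d["frame"]; g=cv2.GaussianBlur(cv2.cvtColor(f,cv2.COLOR_RGB2GRAY),(3,3),0).astype(float)
G=np.hypot(cv2.Sobel(g,-1,1,0),cv2.Sobel(g,-1,0,1))
A,B=toworld("w1",(160,149),.006),toworld("w1",(476,73),.006)
print(A,B,"plate y-axis yaw",np.degrees(np.arctan2(*(B-A)[[1,0]]))-90)
c=toworld("w1",(293,224),.0255);print("stud",c)
best=[]
s=np.linspace(0,1,15)
def samp(P): 
    p=np.array([topix("w1",x) for x in P],np.float32); return cv2.remap(G.astype(np.float32),p[:,0],p[:,1],1).mean()
for dx in np.arange(-.004,.0041,.001):
  for dy in np.arange(-.004,.0041,.001):
    for a in range(0,60,3):
      k=[[c[0]+dx+.01732*np.cos(np.radians(a+60*i)),c[1]+dy+.01732*np.sin(np.radians(a+60*i)),.024] for i in range(7)]
      k=np.array(k); P=np.concatenate([k[i]+(k[i+1]-k[i])*s[:,None] for i in range(6)])
      best.append((samp(P),dx,dy,a))
best.sort(reverse=True)
for b in best[:8]: print(np.round(b,4))
v=cv2.resize(f[175:275,235:355,::-1],None,fx=5,fy=5,interpolation=cv2.INTER_CUBIC)
_,dx,dy,a=best[0]
for i in range(6):
    p=(topix("w1",[c[0]+dx+.01732*np.cos(np.radians(a+60*i)),c[1]+dy+.01732*np.sin(np.radians(a+60*i)),.024])-[235,175]+.5)*5
    cv2.circle(v,tuple(int(x) for x in p),4,(0,0,255),1)
cv2.imwrite("pics/w1c.png",v)
E
```

```text
[ 0.49998886 -0.07244726  0.006     ] [0.51860635 0.28414242 0.006     ] plate y-axis yaw -2.9886897240904347
stud [0.62241262 0.04949662 0.0255    ]
[ 1.385741e+02 -4.000000e-03  2.000000e-03  4.500000e+01]
[ 1.373722e+02 -4.000000e-03  2.000000e-03  4.200000e+01]
[ 1.372726e+02 -4.000000e-03  2.000000e-03  4.800000e+01]
[ 1.34785e+02 -4.00000e-03  2.00000e-03  3.90000e+01]
[ 1.329571e+02 -4.000000e-03  2.000000e-03  5.100000e+01]
[ 1.328447e+02 -3.000000e-03  2.000000e-03  4.200000e+01]
[ 1.320469e+02 -3.000000e-03  2.000000e-03  4.500000e+01]
[ 1.318828e+02 -4.000000e-03  3.000000e-03  4.200000e+01]
```

View pics/w1c.png

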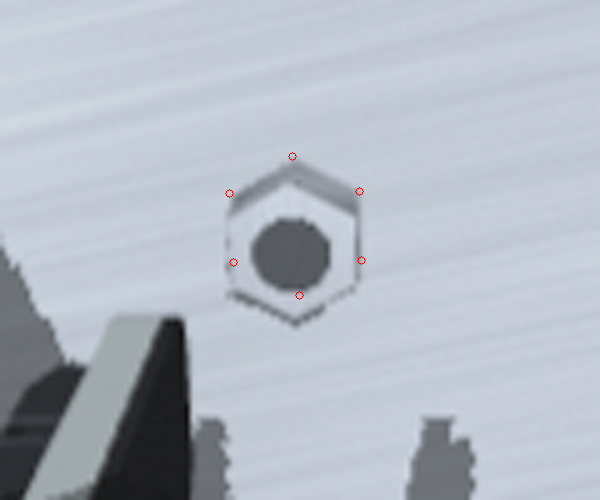

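The automatic fit caught the nut's lower edge. Its top-face corners in the crop are (292,180), (358,213), (357,283), (297,323), (230,292) and (228,210), so I'll use those.

```bash
python3 - <<'E'
from h import *
P=np.array([toworld("w1",((u+.0)/5+235-.4,v/5+175-.4),.024) for u,v in [(292,180),(358,213),(357,283),(297,323),(230,292),(228,210)]])
c=P.mean(0);D=P-c;print(c,np.linalg.norm(D,axis=1).round(4));a=np.degrees(np.arctan2(D[:,1],D[:,0]));print(a.round(1),(a%60).round(1))
print(toworld("w1",(291/5+234.6,254/5+174.6),.0255))
h=np.radians(-3.);u=np.array([np.cos(h),np.sin(h)]);v=np.array([-u[1],u[0]])
print("from corners",P*0+0 if 0 else toworld("w1",(160,149),.006)[:2]+.12*u+.13*v)
E
```

```text
[0.62397307 0.04926327 0.024     ] [0.0175 0.0178 0.0168 0.0185 0.0185 0.018 ]
[ 163.6  105.9   44.8  -15.2  -71.6 -140.3] [43.6 45.9 44.8 44.8 48.4 39.7]
[0.62402007 0.04874197 0.0255    ]
from corners [0.62662808 0.05109426]
```

Nut centre is about (0.624, 0.049), matching the plate corners to within 3 mm. Its corners lie at -15.5° + 60k, which puts the nut at about 0.22 rad with about 50° left to turn. The wrench at about -13° is nearly aligned already. Next is a close look at it.

Request:
arm_command --rows "-5 -40 25 0 0 0;-15 -90 25 0 0 0;-25 -140 25 0 0 0;-33 -190 25 0 0 0;-40 -240 25 0 0 0;-48 -290 25 0 0 0;-55 -340 25 0 0 0;-60 -375 25 0 0 0;-65 -400 25 0 0 0;-65 -400 25 0 0 0;-65 -400 25 0 0 0"

```text
t: 3.32
tool_pos: [0.5101, -0.3001, 0.3033]
tool_rot: [0.432, 3.107, -0.002]
contact_force: [0.5, 1.0, 0.4]
opening: 0.0514
```

```bash
python3 - <<'E'
from h import *
o=snap("wrist","w2"); print(o["tool_pos"],o["tool_rot"],o["dq"].round(3))
E
```

```text
[ 0.51007224 -0.30013471  0.30332204] [ 4.32051793e-01  3.10713564e+00 -1.56216184e-03] [ 0.008  0.003  0.009 -0.002 -0.002 -0.002]
```

View pics/w2.png

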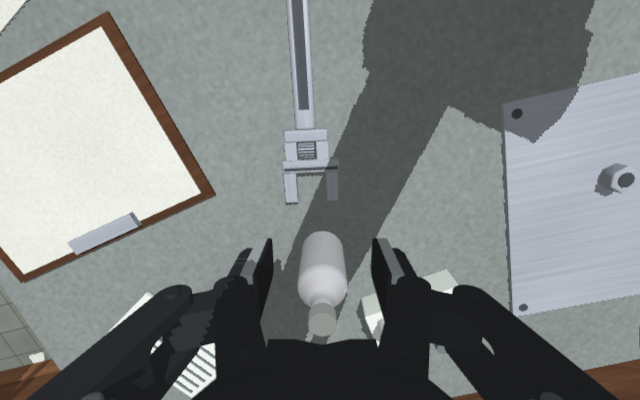

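The view shows the handle centre line from (298,5) to (304,120), the shoulder at row 130, the worm near (306,150), and the jaw tips at (291,203) and (332,199). The bottle stands clear ahead of the jaws. I'll refine with edge scans.

```bash
python3 - <<'E'
from h import *
f=np.load("pics/w2.npz")["frame"]; g=cv2.cvtColor(f,cv2.COLOR_RGB2GRAY).astype(int)
for r in (4,30,60,90,110,120,135,165,185,190,195,199): print(r,g[r,278:345].tolist())
for c in (291,304,333): print(c,g[110:212,c].tolist())
E
```

```text
4 [149, 148, 148, 148, 150, 148, 149, 149, 126, 146, 165, 184, 193, 156, 107, 93, 93, 93, 93, 92, 92, 92, 92, 94, 118, 199, 214, 210, 192, 168, 142, 144, 147, 147, 147, 150, 151, 152, 155, 156, 156, 154, 152, 151, 149, 147, 147, 147, 151, 151, 153, 152, 152, 152, 150, 149, 148, 147, 149, 148, 148, 149, 149, 149, 150, 150, 150]
30 [151, 149, 147, 146, 148, 150, 152, 151, 151, 129, 126, 151, 169, 188, 195, 140, 99, 91, 91, 91, 90, 90, 90, 90, 92, 93, 151, 200, 209, 200, 181, 149, 148, 150, 151, 151, 152, 154, 152, 152, 150, 150, 151, 149, 146, 144, 143, 144, 144, 145, 144, 145, 144, 145, 147, 149, 151, 152, 150, 149, 149, 148, 147, 147, 145, 144, 143]
60 [151, 151, 152, 149, 144, 143, 143, 144, 146, 147, 148, 151, 124, 147, 167, 186, 193, 140, 98, 92, 91, 89, 88, 90, 90, 89, 90, 92, 171, 198, 199, 191, 172, 147, 149, 150, 148, 148, 147, 151, 153, 153, 153, 153, 154, 155, 154, 152, 149, 148, 148, 150, 152, 152, 151, 149, 148, 148, 148, 147, 146, 147, 148, 151, 153, 153, 154]
90 [146, 147, 149, 151, 153, 153, 153, 152, 152, 152, 153, 152, 153, 153, 109, 143, 166, 181, 189, 145, 101, 92, 
[... 3652 characters left out ...]
3, 111, 151, 134, 85, 82, 83, 119, 145, 145, 146, 149, 149, 148, 148, 149, 148, 147, 148, 151, 151, 149, 147, 147, 147, 148, 149, 151, 152, 152, 154, 153, 152, 150, 148, 150, 151, 152, 153, 152, 151, 151, 151]
333 [153, 155, 158, 158, 158, 157, 156, 154, 149, 146, 145, 146, 147, 150, 153, 152, 151, 150, 149, 152, 152, 152, 149, 147, 147, 149, 151, 150, 149, 149, 149, 149, 148, 150, 152, 153, 153, 152, 153, 154, 155, 154, 154, 133, 106, 106, 97, 90, 93, 97, 100, 104, 105, 104, 102, 95, 71, 49, 47, 79, 98, 98, 102, 102, 104, 104, 103, 103, 103, 103, 103, 103, 103, 103, 103, 103, 103, 102, 102, 101, 101, 102, 101, 101, 101, 101, 101, 101, 100, 99, 92, 83, 82, 84, 85, 86, 85, 85, 85, 83, 84, 87]
```

```bash
python3 - <<'E'
from h import *
W=lambda u,v,z=.014: toworld("w2",(u,v),z)
G=np.array([W(u,v,.013)[:2] for v,u in [(4,297.0),(30,298.3),(60,300.3),(90,302.3)]])
e=np.array([W(u,v)[:2] for v,u in [(185,296),(190,296.4),(195,296.6),(199,297.2)]])
s=np.array([W(u,v)[:2] for v,u in [(185,326),(199,327)]])
vx,vy,x0,y0=cv2.fitLine(np.vstack([G]).astype(np.float32),2,0,.01,.01).ravel()
if vx<0: vx,vy=-vx,-vy
yaw=np.arctan2(vy,vx);print("yaw",np.degrees(yaw))
u=np.array([vx,vy]);n=np.array([-vy,vx]);p=np.array([x0,y0])
loc=lambda q:(round(float((q-p)@u)*1e3,1),round(float((q-p)@n)*1e3,1))
print("fixed inner",[loc(x) for x in e],"slide",[loc(x) for x in s])
tip=W(291,202)[:2];sh=W(304,130)[:2];print("tip",loc(tip),"shoulder(28)",loc(sh),"throat",loc(W(304,172.3)[:2]))
k=((tip-p)@u-.118+(sh-p)@u-.028)/2;o=p+k*u;print("origin",o,"jaw_mid",o+.1*u)
E
```

```text
yaw -13.201991
fixed inner [(156.1, -15.1), (162.6, -15.1), (169.2, -15.3), (174.6, -14.9)] slide [(157.9, 22.3), (176.3, 22.8)]
tip (178.2, -23.1) shoulder(28) (89.3, -0.8) throat (140.4, -4.1)
origin [ 0.4356485  -0.30139331] jaw_mid [ 0.5330056  -0.32423178]
```

The wrench checks out: fixed face at y = -15.1, throat at 79.6, jaw about 37 mm, origin (0.436,-0.301), yaw -13.2°. I'll grasp it at the balance point.

Request:
arm_command --rows "-35 0 -30 0 0 1.3;-74 -1 -70 0 0 2.6;-74 -1 -120 0 0 2.6;-74 -1 -165 0 0 2.6;-74 -1 -200 0 0 2.6;-74 -1 -220 0 0 2.6;-74 -1 -226 0 0 2.6;-74 -1 -226 0 0 2.6;-74 -1 -226 0 0 2.6"

```text
t: 4.5
tool_pos: [0.4369, -0.3014, 0.0785]
tool_rot: [0.36, 3.115, -0.004]
contact_force: [0.7, 0.1, 0.3]
opening: 0.0514
```

Request:
arm_command --rows "0 0 0 0 0 0;0 0 0 0 0 0;0 0 0 0 0 0;0 0 0 0 0 0;0 0 0 0 0 0;0 0 0 0 0 0" --jaw 0 --squeeze 80

```text
t: 5.25
tool_pos: [0.4376, -0.3018, 0.0801]
tool_rot: [0.36, 3.113, -0.004]
contact_force: [-0.2, 1.5, 6.6]
opening: 0.021
```

The opening reads 21 mm on a 24 mm bar with an upward push, so the grip is probably on the bar's upper edges. I'll reopen, go lower and grip again.

Request:
arm_command --rows "0 0 0 0 0 0;0 0 0 0 0 0;0 0 -3 0 0 0;0 0 -5 0 0 0;0 0 -5 0 0 0;0 0 -5 0 0 0" --jaw 0.5

```text
t: 6.0
tool_pos: [0.4376, -0.3018, 0.075]
tool_rot: [0.36, 3.113, -0.004]
contact_force: [0.1, -0.5, 1.0]
opening: 0.0427
```

Request:
arm_command --rows "0 0 0 0 0 0;0 0 0 0 0 0;0 0 0 0 0 0;0 0 0 0 0 0;0 0 0 0 0 0" --jaw 0 --squeeze 60

```text
t: 6.62
tool_pos: [0.4377, -0.3019, 0.0754]
tool_rot: [0.36, 3.113, -0.005]
contact_force: [-0.5, 1.2, 4.8]
opening: 0.0224
```

Request:
arm_command --rows "0 0 5 0 0 0;0 0 15 0 0 0;0 0 30 0 0 0;0 0 50 0 0 0;0 0 60 0 0 0;0 0 60 0 0 0;0 0 60 0 0 0"

```text
t: 7.5
tool_pos: [0.4373, -0.3016, 0.1347]
tool_rot: [0.36, 3.114, -0.003]
contact_force: [-0.1, -1.5, -4.3]
opening: 0.0221
```

```bash
python3 - <<'E'
from h import *
o=snap("side","s2",(300,60,480,200),4); print(o["tool_pos"],o["tool_rot"],o["contact_force"],o["wrist_torque"],o["opening"])
E
```

```text
[ 0.43734193 -0.30155389  0.13468873] [ 0.3600648   3.11399659 -0.00328413] [-0.05850349 -1.52065967 -4.27461518] [ 0.02086915 -0.00259934 -0.00584765] 0.022148959368695938
```

View pics/s2.png

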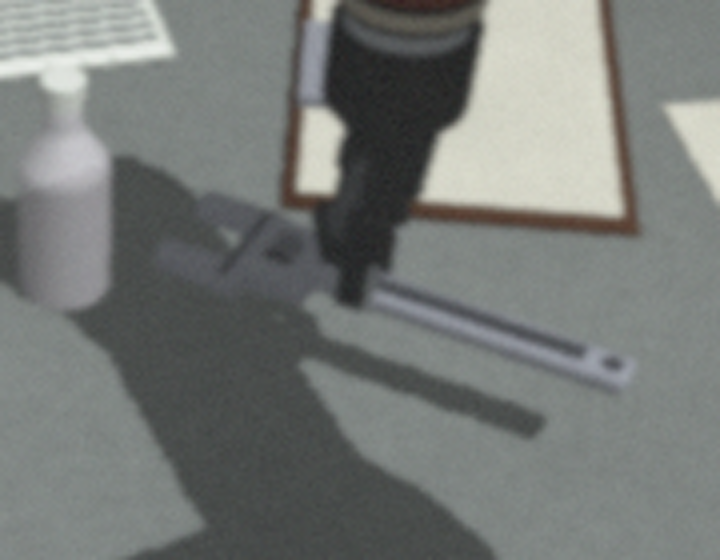

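The wrench is lifted level: about 4.3 N (0.44 kg) with almost no wrist torque. I'll carry it to a point 60 mm short of the nut.

Request:
arm_command --rows "2 25 0 0 0 -0.3;6 70 0 0 0 -0.6;10 120 0 0 0 -1;14 170 0 0 0 -1.3;19 220 0 0 0 -1.6;23 270 0 0 0 -2;28 320 0 0 0 -2.3;32 360 0 0 0 -2.3;34 385 0 0 0 -2.3;35 393 -10 0 0 -2.3;35 393 -20 0 0 -2.3;35 393 -20 0 0 -2.3"

```text
t: 9.05
tool_pos: [0.4709, 0.0907, 0.1124]
tool_rot: [0.425, 3.11, -0.005]
contact_force: [-1.0, -1.1, -5.0]
opening: 0.0223
```

Request:
arm_command --rows "0 0 -15 0 0 0;0 0 -25 0 0 0;0 0 -30 0 0 0;0 0 -30 0 0 0;0 0 -30 0 0 0"

```text
t: 9.68
tool_pos: [0.4713, 0.0907, 0.0827]
tool_rot: [0.424, 3.109, -0.004]
contact_force: [0.9, -0.5, -5.1]
opening: 0.0222
```

```bash
python3 - <<'E'
from h import *
o=snap("wrist","w3"); snap("top","t3"); print(o["tool_pos"],o["tool_rot"],o["contact_force"],2*np.degrees(np.arctan2(o["tool_rot"][1],o["tool_rot"][0]))-180)
a=np.load("pics/w3.npz")["frame"][180:340,220:420,::-1];b=np.load("pics/t3.npz")["frame"][120:260,180:330,::-1]
a=cv2.resize(a,None,fx=3,fy=3,interpolation=2);b=cv2.resize(b[:80],None,fx=3.,fy=3.,interpolation=2)
c=np.zeros((600,600,3),np.uint8);c[:480,:600]=a;cv2.imwrite("pics/c3.png",c[:480]);cv2.imwrite("pics/c3b.png",b)
E
```

```text
[0.47130166 0.09072377 0.08272981] [ 0.42449717  3.10937547 -0.00429184] [ 0.9329816  -0.49386553 -5.14936646] -15.54811176121433
```

View pics/c3.png

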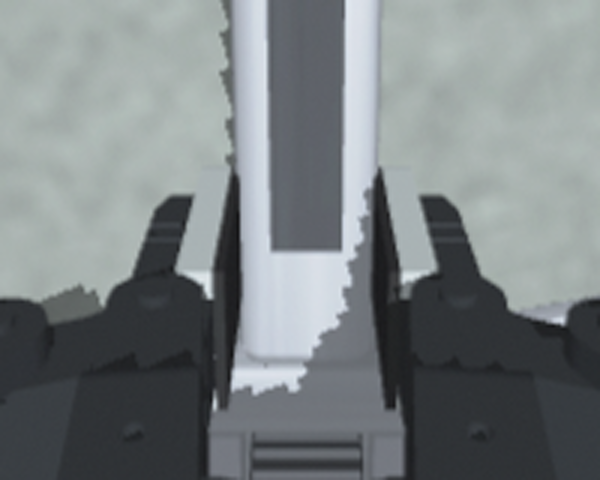

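The grip is straight and the worm faces up. The jaws are hidden here, so I'll rely on the measured positions, aim at the middle of the gap (wrench shifted 2.5 mm to -y), and watch the force.

Request:
arm_command --rows "0 -2 0 0 0 0;8 -4 0 0 0 0;16 -7 0 0 0 0;24 -9 0 0 0 0;32 -11 0 0 0 0;38 -13 0 0 0 0;38 -13 0 0 0 0"

```text
t: 10.65
tool_pos: [0.5097, 0.0776, 0.0828]
tool_rot: [0.425, 3.109, -0.004]
contact_force: [-0.1, 0.8, -4.4]
opening: 0.0223
```

```bash
python3 - <<'E'
from h import *
o=snap("top","t4",(190,125,290,205),7); print(o["tool_pos"],o["contact_force"],o["wrist_torque"])
E
```

```text
[0.50973478 0.07758412 0.08283392] [-0.07785388  0.82269754 -4.35229999] [ 0.012697    0.0513699  -0.01745678]
```

View pics/t4.png

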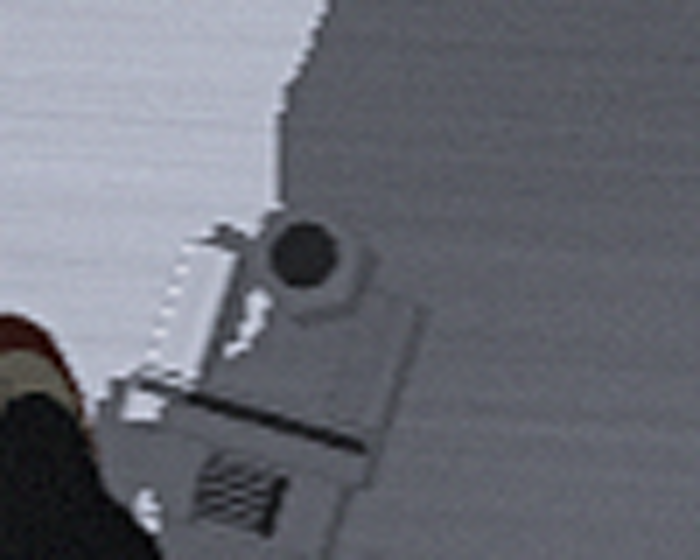

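The jaws have just reached the nut. The stud is at crop (302,255) and the sliding jaw's inner edge runs along (240,260) to (205,385). I'll compare that with prediction in the same camera.

```bash
python3 - <<'E'
from h import *
W=lambda u,v,z: toworld("t4",(190+(u+.5)/7-.5,125+(v+.5)/7-.5),z)
h=np.radians(-15.5);u=np.array([np.cos(h),np.sin(h)]);n=np.array([-u[1],u[0]])
tcp=np.array([.50973,.07758]);o=tcp-.0022*u
loc=lambda q:(((q[:2]-o)@u*1e3).round(1),((q[:2]-o)@n*1e3).round(1))
print("stud",W(302,255,.0255),loc(W(302,255,.0255)))
for q in [(240,260),(222,325),(205,385)]: print("slide inner",loc(W(*q,.0213)))
for q in [(425,310),(372,450)]: print("right edge",loc(W(*q,.0213)),loc(W(*q,.0073)))
print("throat-ish",loc(W(280,420,.0213)))
print("worm",loc(W(232,490,.0278)))
E
```

```text
stud [0.62385322 0.04948633 0.0255    ] (np.float64(119.7), np.float64(3.4))
slide inner (np.float64(114.2), np.float64(20.8))
slide inner (np.float64(95.6), np.float64(19.9))
slide inner (np.float64(78.4), np.float64(19.1))
right edge (np.float64(115.1), np.float64(-32.6)) (np.float64(117.1), np.float64(-28.9))
right edge (np.float64(74.2), np.float64(-30.6)) (np.float64(75.4), np.float64(-26.8))
throat-ish (np.float64(75.0), np.float64(-3.8))
worm (np.float64(52.7), np.float64(0.7))
```

Everything agrees: the stud is at wrench (119.7, 3.4), in mid-gap. I'll push in the last 20 mm.

Request:
arm_command --rows "6 -1.6 0 0 0 0;12 -3.2 0 0 0 0;16 -4.3 0 0 0 0;19 -5.1 0 0 0 0;19 -5.1 0 0 0 0;19 -5.1 -1 0 0 0;19 -5.1 -1 0 0 0"

```text
t: 11.58
tool_pos: [0.5282, 0.0726, 0.0816]
tool_rot: [0.425, 3.11, -0.004]
contact_force: [0.2, 0.1, -5.2]
opening: 0.0218
```

The nut now sits at wrench x of about 100. I'll release, rise, shut the fingers and go above the worm.

Request:
arm_command --rows "0 0 0 0 0 0;0 0 0 0 0 0;0 0 0 0 0 0;0 0 20 0 0 0;0 0 50 0 0 0;0 0 60 0 0 0" --jaw 0.5

```text
t: 12.32
tool_pos: [0.5295, 0.0726, 0.144]
tool_rot: [0.424, 3.106, -0.004]
contact_force: [0.4, 0.1, 0.1]
opening: 0.0425
```

Request:
arm_command --rows "10 -3 0 0 0 0;25 -7 0 0 0 0;40 -11 0 0 0 0;40 -11 -10 0 0 0;40 -11 -25 0 0 0;40 -11 -35 0 0 0;40 -11 -35 0 0 0;40 -11 -35 0 0 0" --jaw 0

```text
t: 13.32
tool_pos: [0.5695, 0.0617, 0.1091]
tool_rot: [0.424, 3.105, -0.003]
contact_force: [-0.1, 0.0, 0.4]
opening: -0.0001
```

```bash
python3 - <<'E'
from h import *
o=snap("top","t5",(190,125,290,205),7); print(o["tool_pos"],o["contact_force"],o["opening"])
E
```

```text
[0.56954443 0.06172554 0.10914681] [-0.12864119  0.02976958  0.3716256 ] -0.0001350975392229062
```

View pics/t5.png

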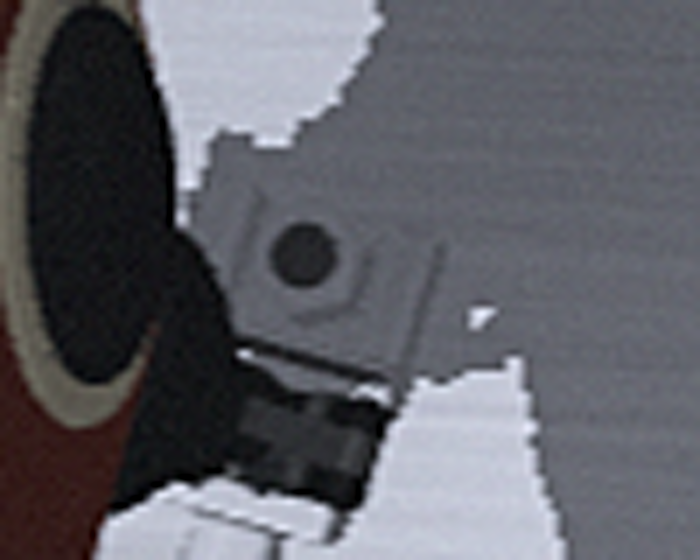

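The shut fingertips hang over the worm and the nut is seated in the jaws. I'll lower gently.

Request:
arm_command --rows "0 0 -5 0 0 0;0 0 -8 0 0 0;0 0 -9 0 0 0;0 0 -10 0 0 0;0 0 -10 0 0 0"

```text
t: 14.0
tool_pos: [0.5699, 0.0617, 0.0996]
tool_rot: [0.424, 3.105, -0.003]
contact_force: [-0.6, -0.7, 0.1]
opening: 0.0001
```

Request:
arm_command --rows "0 0 -0.5 0 0 0;0 0 -1 0 0 0;0 0 -1 0 0 0"

```text
t: 14.38
tool_pos: [0.5702, 0.0616, 0.0991]
tool_rot: [0.423, 3.104, -0.003]
contact_force: [-0.4, -0.7, 3.9]
opening: 0.0004
```

Request:
arm_command --rows "0 0 -1 0 0 0;0 0 -1.6 0 0 0;2 -0.6 -1.6 0 0 0;5 -1.3 -1.6 0 0 0;8 -2.1 -1.6 0 0 0;10 -2.8 -1.6 0 0 0"

```text
t: 15.12
tool_pos: [0.5796, 0.0591, 0.0988]
tool_rot: [0.424, 3.108, -0.003]
contact_force: [-8.7, 0.2, 13.7]
opening: -0.0
```

Normal 13.7 N and rub 8.7 N are what was wanted. I'll finish the stroke, then lift and go back.

Request:
arm_command --rows "3 -0.8 -1.3 0 0 0;6 -1.6 -1.3 0 0 0;8 -2.2 -1.3 0 0 0;8 -2.2 4 0 0 0;0 0 4 0 0 0;-10 2.7 4 0 0 0;-10 2.7 4 0 0 0"

```text
t: 16.0
tool_pos: [0.5682, 0.0621, 0.1021]
tool_rot: [0.423, 3.109, -0.004]
contact_force: [0.4, -0.2, -0.4]
opening: -0.0001
```

Request:
arm_command --rows "0 0 -3 0 0 0;0 0 -5.2 0 0 0;2 -0.6 -5.4 0 0 0;5 -1.3 -5.4 0 0 0;8 -2.1 -5.4 0 0 0;10 -2.8 -5.4 0 0 0"

```text
t: 16.75
tool_pos: [0.5782, 0.0598, 0.0988]
tool_rot: [0.424, 3.112, -0.002]
contact_force: [-9.1, 2.0, 15.0]
opening: 0.0
```

Request:
arm_command --rows "3 -0.8 -1.3 0 0 0;6 -1.6 -1.3 0 0 0;8 -2.2 -1.3 0 0 0;8 -2.2 -1.3 0 0 0"

```text
t: 17.25
tool_pos: [0.5858, 0.0583, 0.0988]
tool_rot: [-0.424, -3.11, 0.001]
contact_force: [-8.4, 2.6, 12.4]
opening: 0.0001
```

Request:
arm_command --rows "0 0 5 0 0 0;-10 2.7 5 0 0 0;-19 5.2 5 0 0 0;-19 5.2 5 0 0 0;-19 5.2 1 0 0 0;-19 5.2 -1 0 0 0;-17 4.6 -1.3 0 0 0;-14 3.8 -1.3 0 0 0;-11 3 -1.3 0 0 0;-9 2.5 -1.3 0 0 0"

```text
t: 18.5
tool_pos: [0.5743, 0.0618, 0.0984]
tool_rot: [-0.422, -3.1, -0.0]
contact_force: [-14.5, 2.6, 20.8]
opening: 0.0002
```

Request:
arm_command --rows "1 -0.3 -0.5 0 0 0;3 -0.8 -0.5 0 0 0;5 -1.4 -0.5 0 0 0;6 -1.6 -0.5 0 0 0"

```text
t: 19.0
tool_pos: [0.5784, 0.0609, 0.0988]
tool_rot: [-0.421, -3.091, -0.001]
contact_force: [-13.2, 2.6, 15.5]
opening: -0.0001
```

Request:
arm_command --rows "2 -0.5 -0.5 0 0 0;4 -1.1 -0.5 0 0 0;6 -1.6 -0.5 0 0 0;8 -2.2 -0.5 0 0 0"

```text
t: 19.5
tool_pos: [0.5836, 0.0597, 0.0987]
tool_rot: [-0.419, -3.08, -0.002]
contact_force: [-15.7, 2.7, 16.7]
opening: 0.0001
```

The rub force is up to 15 N and the tool has tilted 1.9° by compliance. I'll lift, straighten it, move clear and look.

Request:
arm_command --rows "-2 0.5 4 0 0 0;-10 3 15 -0.26 -1.9 0;-30 8 30 -0.26 -1.9 0;-50 14 40 -0.26 -1.9 0;-50 14 40 -0.26 -1.9 0;-50 14 40 -0.26 -1.9 0"

```text
t: 20.25
tool_pos: [0.534, 0.0736, 0.1385]
tool_rot: [0.423, 3.113, 0.002]
contact_force: [-0.3, 0.0, 0.0]
opening: 0.0001
```

```bash
python3 - <<'E'
from h import *
o=snap("top","t6"); snap("wrist","w6");print(o["tool_pos"],o["tool_rot"],o["contact_force"])
a=np.load("pics/t6.npz")["frame"][135:195,200:275,::-1]
p=topix("w6",[.60,.052,.02]);print(p)
w=np.load("pics/w6.npz")["frame"];x,y=[int(v) for v in p];print(x,y)
a=cv2.resize(a,None,fx=5.3,fy=5.3,interpolation=2)
y0=min(max(y-75,0),280);b=cv2.resize(w[y0:y0+120,x-75:x+75,::-1],None,fx=2.65,fy=2.65,interpolation=2)
H=max(a.shape[0],b.shape[0]);c=np.zeros((H,800,3),np.uint8);c[:a.shape[0],:a.shape[1]]=a;c[:b.shape[0],400:400+b.shape[1]]=b[:,:400]
c=cv2.convertScaleAbs(c,alpha=1.3);cv2.imwrite("pics/c6.png",c);print(y0,x-75)
E
```

```text
[0.53399122 0.07355856 0.13852074] [4.23463852e-01 3.11251197e+00 1.73404940e-03] [-0.26449526  0.04943216  0.01374723]
[317.63534616 304.30389864]
317 304
229 242
```

View pics/c6.png

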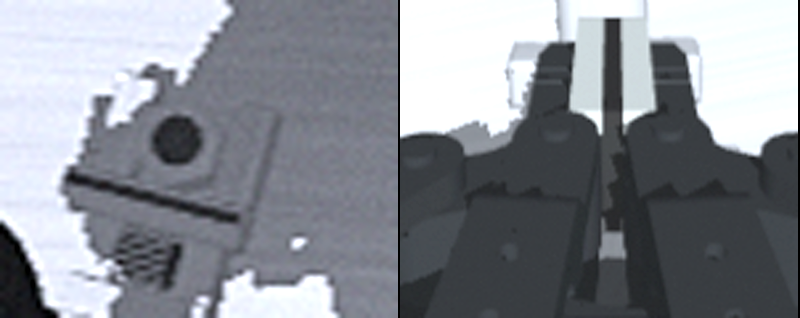

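The view shows the nut between the jaws but too dark to judge the gap, so I'll test with a further stroke. If the jaws are tight, the finger should skid at about 1.6 times the normal force.

Request:
arm_command --rows "15 -5 -8 0 0 0;30 -10 -16 0 0 0;38 -13 -26 0 0 0;38 -13 -35 0 0 0;38 -13 -38 0 0 0;38 -13 -40 0 0 0;39 -13.3 -40.2 0 0 0;41 -13.8 -40.2 0 0 0;43 -14.3 -40.2 0 0 0;44 -14.6 -40.2 0 0 0"

```text
t: 21.6
tool_pos: [0.573, 0.0603, 0.0981]
tool_rot: [-0.421, -3.096, -0.002]
contact_force: [-23.3, 4.0, 19.9]
opening: 0.0003
```

Request:
arm_command --rows "1 -0.3 -0.7 0 0 0;2 -0.5 -0.7 0 0 0;3 -0.8 -0.7 0 0 0"

```text
t: 21.98
tool_pos: [0.5734, 0.0603, 0.0983]
tool_rot: [-0.419, -3.087, -0.002]
contact_force: [-14.6, 1.5, 15.3]
opening: 0.0001
```

Request:
arm_command --rows "2 -0.5 -0.5 0 0 0;3 -0.8 -0.5 0 0 0;4 -1.1 -0.5 0 0 0"

```text
t: 22.35
tool_pos: [0.5742, 0.0601, 0.0984]
tool_rot: [-0.416, -3.077, -0.002]
contact_force: [-16.7, 2.9, 14.9]
opening: -0.0002
```

The tip is now stuck fast: 23 N of rub with 20 N normal and no travel, so the jaws are tight. I'll lift, straighten and move above the turning hold to check the gap with a rectified image.

Request:
arm_command --rows "-2 0.5 4 0 0 0;-8 2 15 -0.28 -2.1 0;-25 8 35 -0.28 -2.1 0;-50 16 45 -0.28 -2.1 0;-73 23 45 -0.28 -2.1 0;-73 23 45 -0.28 -2.1 0;-73 23 45 -0.28 -2.1 0" --jaw 0.4

```text
t: 23.22
tool_pos: [0.5019, 0.0831, 0.1438]
tool_rot: [0.421, 3.111, 0.002]
contact_force: [-0.1, -0.4, 0.1]
opening: 0.0342
```

```bash
python3 - <<'E'
from h import *
o=snap("top","t7");print(o["tool_pos"],o["tool_rot"],o["opening"])
f=np.load("pics/t7.npz")["frame"]
c=np.array([.624,.0492]);h=np.radians(-15.5);u=np.array([np.cos(h),np.sin(h)]);n=np.array([-u[1],u[0]])
# rectified at z=.02 : columns = wrench y (left +), rows = wrench x (up +), 6 px/mm
def rect(z,S=6):
    src=[];dst=[]
    for a,b in [(-.07,-.045),(-.07,.045),(.03,.045),(.03,-.045)]:
        p=c+a*u+b*n;src.append(topix("t7",[p[0],p[1],z]));dst.append([(.045-b)*1e3*S,(.03-a)*1e3*S])
    M=cv2.getPerspectiveTransform(np.float32(src),np.float32(dst));return cv2.warpPerspective(f,M,(90*S,100*S),flags=cv2.INTER_CUBIC)
r=rect(.0205);g=cv2.cvtColor(r,cv2.COLOR_RGB2GRAY)
g=cv2.createCLAHE(4,(3,3)).apply(g)
for i in range(0,540,60): cv2.line(g,(i,0),(i,8),255,1)
cv2.line(g,(270,0),(270,14),0,2);cv2.line(g,(0,180),(14,180),0,2)
cv2.imwrite("pics/r7.png",g)
E
```

```text
[0.50185836 0.08306573 0.14376422] [4.20948554e-01 3.11131474e+00 2.04114763e-03] 0.03417591105072159
```

View pics/r7.png

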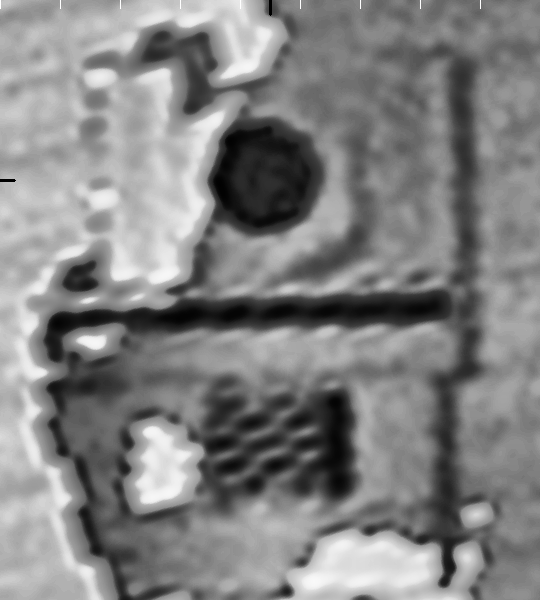

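The rectified view puts the nut centre at (266,177), about 22 mm ahead of the head line. The fixed face is near column 360 and the sliding face near 190, so the gap is about 29 mm, which is snug. Next I'll straddle the handle about 127 mm out without clamping it.

Request:
arm_command --rows "0 0 -15 0 0 0;0 0 -35 0 0 0;0 0 -52 0 0 0;0 0 -59 0 0 0;0 0 -61 0 0 0;0 0 -61 0 0 0" --jaw 0.55

```text
t: 24.02
tool_pos: [0.5024, 0.0829, 0.083]
tool_rot: [0.421, 3.111, 0.002]
contact_force: [0.2, 1.4, 0.2]
opening: 0.0472
```

Request:
arm_command --rows "0 0 0 0 0 0;0 0 0 0 0 0;0 0 0 0 0 0;0 0 0 0 0 0" --jaw 0.36 --squeeze 20

```text
t: 24.52
tool_pos: [0.5027, 0.0825, 0.0835]
tool_rot: [0.421, 3.11, 0.001]
contact_force: [0.1, -4.4, 3.0]
opening: 0.0307
```

The -y finger already bears on the handle in the clockwise direction. Now to turn.

Request:
arm_command --rows "1.6 5.2 0 0 0 -2.5;3.4 10.6 0 0 0 -5;5.5 15.7 0 0 0 -7.5;7.8 20.8 0 0 0 -10;10.3 25.7 0 0 0 -12.5;13 30.6 0 0 0 -15;16 35.2 0 0 0 -17.5;19 39.8 0 0 0 -20;19 39.8 0 0 0 -20"

```text
t: 25.65
tool_pos: [0.5217, 0.1224, 0.0835]
tool_rot: [0.954, 2.99, -0.0]
contact_force: [-1.3, -3.6, 1.7]
opening: 0.0302
```

Request:
arm_command --rows "3.3 4.5 0 0 0 -2.5;6.8 8.8 0 0 0 -5;10.5 12.9 0 0 0 -7.5;14.4 16.9 0 0 0 -10;18.4 20.7 0 0 0 -12.5;22.6 24.3 0 0 0 -15;27 27.7 0 0 0 -17.5;31.5 31 0 0 0 -20;31.5 31 0 0 0 -20"

```text
t: 26.78
tool_pos: [0.5529, 0.1534, 0.0831]
tool_rot: [1.458, 2.781, -0.002]
contact_force: [-1.4, -3.9, 1.4]
opening: 0.0304
```

Request:
arm_command --rows "1.8 1.2 0 0 0 -1;3.6 2.4 0 0 0 -2;5.5 3.6 0 0 0 -3;7.4 4.8 0 0 0 -4;7.4 4.8 0 0 0 -4"

```text
t: 27.4
tool_pos: [0.5596, 0.1579, 0.0828]
tool_rot: [1.554, 2.73, -0.004]
contact_force: [-2.6, -4.7, 2.8]
opening: 0.0308
```

Request:
arm_command --rows "1.9 1.1 0 0 0 -1;3.8 2.2 0 0 0 -2;3.8 2.2 0 0 0 -2"

```text
t: 27.78
tool_pos: [0.5627, 0.1598, 0.0824]
tool_rot: [-1.6, -2.702, 0.006]
contact_force: [-2.2, -3.3, 2.9]
opening: 0.0311
```

Request:
arm_command --rows "1.9 1 0 0 0 -1;3 1.6 0 0 0 -1.5;3 1.6 0 0 0 -1.5"

```text
t: 28.15
tool_pos: [0.5647, 0.1611, 0.0819]
tool_rot: [-1.633, -2.68, 0.009]
contact_force: [-3.4, -4.4, 3.8]
opening: 0.0306
```

Request:
arm_command --rows "1.5 0.8 0 0 0 -0.8;2.5 1.3 0 0 0 -1.3;2.5 1.3 0 0 0 -1.3"

```text
t: 28.52
tool_pos: [0.5662, 0.1621, 0.0816]
tool_rot: [-1.662, -2.66, 0.012]
contact_force: [-3.4, -3.7, 3.0]
opening: 0.0309
```

Request:
arm_command --rows "1 0.5 0.8 0 0 -0.5;1.8 0.9 0.8 0 0 -0.9;1.8 0.9 0.8 0 0 -0.9;1.8 0.9 0.8 0 0 -0.9"

```text
t: 29.02
tool_pos: [0.5672, 0.1627, 0.0817]
tool_rot: [-1.681, -2.647, 0.014]
contact_force: [-2.9, -4.2, 1.7]
opening: 0.0305
```

Request:
arm_command --rows "1 0.5 0.5 0 0 -0.5;1.8 0.9 0.5 0 0 -0.9;1.8 0.9 0.5 0 0 -0.9;1.8 0.9 0.5 0 0 -0.9"

```text
t: 29.52
tool_pos: [0.5683, 0.1632, 0.0816]
tool_rot: [-1.7, -2.633, 0.016]
contact_force: [-2.5, -5.2, 0.8]
opening: 0.0307
```

By my estimate about 2° (±3°) remain. I'm using finer steps now.

Request:
arm_command --rows "0.7 0.3 0.3 0 0 -0.3;1.3 0.6 0.3 0 0 -0.7;1.3 0.6 0.3 0 0 -0.7;1.3 0.6 0.3 0 0 -0.7"

```text
t: 30.02
tool_pos: [0.569, 0.1635, 0.0815]
tool_rot: [-1.715, -2.622, 0.019]
contact_force: [-3.2, -4.1, 2.5]
opening: 0.031
```

Request:
arm_command --rows "0.7 0.3 0.3 0 0 -0.3;1.3 0.6 0.3 0 0 -0.7;1.3 0.6 0.3 0 0 -0.7;1.3 0.6 0.3 0 0 -0.7"

```text
t: 30.52
tool_pos: [0.5697, 0.1637, 0.0815]
tool_rot: [-1.73, -2.611, 0.021]
contact_force: [-2.8, -5.6, 1.7]
opening: 0.0307
```

Request:
arm_command --rows "0.7 0.3 0.3 0 0 -0.3;1.3 0.6 0.3 0 0 -0.7;1.3 0.6 0.3 0 0 -0.7;1.3 0.6 0.3 0 0 -0.7"

```text
t: 31.02
tool_pos: [0.5704, 0.1639, 0.0814]
tool_rot: [-1.744, -2.6, 0.023]
contact_force: [-2.9, -6.0, 2.7]
opening: 0.0308
```

Request:
arm_command --rows "0.8 -0.2 0.3 0 0 0.5;1.7 -0.3 0.3 0 0 1.5;1.7 -0.3 0.3 0 0 1.5;1.7 -0.3 0.3 0 0 1.5"

```text
t: 31.52
tool_pos: [0.5709, 0.1642, 0.0813]
tool_rot: [-1.708, -2.62, 0.025]
contact_force: [-5.2, -1.0, 3.7]
opening: 0.0307
```

```bash
python3 - <<'E'
from h import *
o=snap("top","t8");snap("wrist","w8");f=np.load("pics/t8.npz")["frame"];g=cv2.cvtColor(f,cv2.COLOR_RGB2GRAY).astype(np.float32)
g0=cv2.cvtColor(np.load("pics/t7.npz")["frame"],cv2.COLOR_RGB2GRAY).astype(np.float32)
# rectify around nut at z=.0205 for candidate wrench yaws; correlate gradient pattern with t7's head pattern
c=np.array([.624,.0492]);S=4
def rect(img,n,yaw):
    h=np.radians(yaw);u=np.array([np.cos(h),np.sin(h)]);v=np.array([-u[1],u[0]]);s=[];d=[]
    for a,b in [(-.06,-.036),(-.06,.02),(.018,.02),(.018,-.036)]:
        p=c+a*u+b*v;s.append(topix(n,[p[0],p[1],.0205]));d.append([(.02-b)*1e3*S,(.018-a)*1e3*S])
    r=cv2.warpPerspective(img,cv2.getPerspectiveTransform(np.float32(s),np.float32(d)),(56*S,78*S))
    L=cv2.GaussianBlur(r,(0,0),4);D=r-cv2.GaussianBlur(r,(0,0),12);return np.clip(D,-15,15)
T=rect(g0,"t7",-15.5)[20:-20,20:-20]
res=[]
for y in np.arange(-80,-50,1.):
    m=cv2.matchTemplate(rect(g,"t8",y),T,cv2.TM_CCOEFF_NORMED);_,v,_,l=cv2.minMaxLoc(m);res.append((round(v,3),float(y),((l[0]-20)/S,(l[1]-20)/S)))
res.sort(reverse=True);print(res[:6])
# handle edges in the wrist view
p=[topix("w8",[*(c+r*np.array([np.cos(np.radians(a)),np.sin(np.radians(a))])),.019]).round(0).tolist() for r in (.16,.2,.24) for a in (114,118)];print(p)
w=cv2.cvtColor(np.load("pics/w8.npz")["frame"],cv2.COLOR_RGB2GRAY).astype(int)
for r in (40,90,140): print(r,w[r,250:390:2].tolist())
print(o["tool_pos"],o["tool_rot"],o["contact_force"])
E
```

```text
[(0.655, -65.0, (0.0, 0.5)), (0.643, -66.0, (0.5, 0.25)), (0.642, -64.0, (-0.25, 0.5)), (0.608, -67.0, (0.75, 0.25)), (0.607, -63.0, (-0.75, 0.75)), (0.554, -62.0, (-1.25, 0.75))]
[[326.0, 196.0], [302.0, 196.0], [326.0, 106.0], [294.0, 107.0], [326.0, -2.0], [283.0, 0.0]]
40 [144, 142, 140, 139, 139, 139, 141, 142, 143, 145, 144, 142, 152, 175, 187, 202, 211, 212, 204, 205, 205, 206, 206, 205, 200, 202, 201, 198, 197, 199, 197, 194, 194, 195, 194, 191, 188, 171, 152, 133, 106, 111, 115, 188, 203, 201, 199, 198, 199, 202, 202, 201, 199, 200, 201, 204, 202, 200, 202, 199, 196, 195, 197, 200, 203, 204, 200, 200, 201, 199]
90 [144, 144, 145, 144, 143, 143, 143, 141, 171, 199, 199, 201, 201, 196, 157, 177, 189, 204, 210, 211, 163, 88, 88, 87, 88, 88, 88, 87, 86, 86, 87, 87, 88, 89, 90, 195, 191, 189, 175, 155, 135, 105, 113, 115, 184, 199, 200, 196, 194, 196, 198, 200, 203, 200, 198, 200, 200, 202, 202, 200, 199, 201, 198, 198, 201, 200, 199, 199, 201, 200]
140 [200, 200, 195, 192, 192, 196, 197, 196, 197, 199, 197, 194, 197, 198, 198, 194, 166, 178, 190, 201, 209, 209, 142, 84, 85, 84, 83, 82, 82, 82, 82, 82, 82, 83, 84, 86, 183, 192, 190, 178, 156, 137, 104, 111, 111, 192, 197, 197, 200, 197, 199, 200, 197, 199, 199, 200, 198, 198, 199, 198, 197, 198, 201, 202, 203, 199, 197, 199, 202, 202]
[0.57088439 0.1642161  0.08128327] [-1.70768354 -2.62020623  0.02469458] [-5.17256531 -0.97549951  3.73142137]
```

```bash
cat > ha.py <<'E'
from h import *
def handle(fn):
    w=cv2.cvtColor(np.load(f"pics/{fn}.npz")["frame"],cv2.COLOR_RGB2GRAY).astype(np.float32);P=[]
    for r in range(80,165,4):
        s=w[r,255:360];d=np.where(s<120)[0]
        if len(d)==0: continue
        runs=np.split(d,np.where(np.diff(d)>2)[0]+1);k=max(runs,key=len)
        if len(k)<15: continue
        a,b=k[0],k[-1]
        l=a-1+(s[a-1]-140)/(s[a-1]-s[a]) ; q=b+(140-s[b])/(s[b+1]-s[b])
        P.append(toworld(fn,(255+(l+q)/2,r),.019)[:2])
    P=np.array(P);vx,vy,x0,y0=cv2.fitLine(P.astype(np.float32),cv2.DIST_HUBER,0,.01,.01).ravel()
    if vy>0: vx,vy=-vx,-vy
    c=np.array([.624,.0492]);v=c-[x0,y0]
    return len(P),np.degrees(np.arctan2(vy,vx)).round(2),"nut offset y mm",round((-vy*v[0]+vx*v[1])*1e3,2)
E
python3 -c "
from ha import *
print(handle('w8'))"
```

```text
(22, np.float32(-63.4), 'nut offset y mm', np.float64(-0.17))
```

The handle is at yaw -63.4° and its axis passes within 0.2 mm of the nut centre, so the nut is at about 60.4° of the 63.0° stop. I'll keep on, unloading the downward pressure.

Request:
arm_command --rows "0 0 2.5 0 0 0;1 0.4 2.5 0 0 0;1.8 0.8 2.5 0 0 -0.3;1.8 0.8 2.5 0 0 -0.6;1.8 0.8 2.5 0 0 -0.6"

```text
t: 32.25
tool_pos: [0.5722, 0.1653, 0.0834]
tool_rot: [-1.721, -2.61, 0.025]
contact_force: [-4.8, 0.8, -0.7]
opening: 0.0311
```

Request:
arm_command --rows "0.8 0.4 0.3 0 0 -0.3;1.5 0.6 0.3 0 0 -0.5;1.5 0.6 0.3 0 0 -0.5;1.5 0.6 0.3 0 0 -0.5"

```text
t: 32.75
tool_pos: [0.5738, 0.1659, 0.0837]
tool_rot: [-1.732, -2.602, 0.024]
contact_force: [-2.5, -0.8, -1.4]
opening: 0.0306
```

```bash
python3 -c "
from ha import *
snap('wrist','w9');print(handle('w9'))"
```

```text
(22, np.float32(-64.8), 'nut offset y mm', np.float64(-0.44))
```

Request:
arm_command --rows "0.7 0.3 0.2 0 0 -0.3;1.2 0.5 0.2 0 0 -0.5;1.2 0.5 0.2 0 0 -0.5;1.2 0.5 0.2 0 0 -0.5"

```text
t: 33.3
tool_pos: [0.5751, 0.1663, 0.0839]
tool_rot: [-1.744, -2.595, 0.024]
contact_force: [-2.2, -0.4, -1.8]
opening: 0.0305
```

Request:
arm_command --rows "0.6 0.3 0.2 0 0 -0.3;1 0.4 0.2 0 0 -0.4;1 0.4 0.2 0 0 -0.4;1 0.4 0.2 0 0 -0.4"

```text
t: 33.8
tool_pos: [0.5758, 0.1667, 0.0839]
tool_rot: [-1.752, -2.588, 0.025]
contact_force: [-5.4, -2.5, -2.0]
opening: 0.0307
```

Request:
arm_command --rows "0.6 0.3 0.2 0 0 -0.3;1 0.4 0.2 0 0 -0.4;1 0.4 0.2 0 0 -0.4;1 0.4 0.2 0 0 -0.4"

```text
t: 34.3
tool_pos: [0.5766, 0.167, 0.0839]
tool_rot: [-1.761, -2.582, 0.026]
contact_force: [-4.9, -1.2, -2.2]
opening: 0.0309
```

```bash
python3 -c "
from ha import *
snap('wrist','w10');print(handle('w10'))"
```

```text
(22, np.float32(-66.13), 'nut offset y mm', np.float64(-0.24))
```

Request:
arm_command --rows "0.3 0.1 0 0 0 0;0.6 0.2 0 0 0 0;0.6 0.2 0 0 0 0"

```text
t: 34.72
tool_pos: [0.577, 0.1672, 0.0839]
tool_rot: [-1.761, -2.582, 0.027]
contact_force: [-5.9, -2.1, -1.8]
opening: 0.0311
```

Request:
arm_command --rows "0.3 0.1 0 0 0 0;0.6 0.2 0 0 0 0;0.6 0.2 0 0 0 0"

```text
t: 35.1
tool_pos: [0.5772, 0.1673, 0.0838]
tool_rot: [-1.76, -2.581, 0.028]
contact_force: [-6.5, -2.2, -1.5]
opening: 0.0303
```

```bash
python3 -c "
from ha import *
snap('wrist','w11');print(handle('w11'));print(monitor.get_obs()['contact_force'],monitor.get_obs()['tool_pos'])"
```

```text
(22, np.float32(-66.24), 'nut offset y mm', np.float64(-0.5))
[-6.70295885 -1.54845271 -1.19519882] [0.57720154 0.16728664 0.08377181]
```

The handle stopped turning (-66.13° to -66.24°) while the force rose to 6.8 N, so the nut is on its stop at about 63°. I'll unload and lift off. Since the force slightly passed 5 N, I'll then re-check the worm's tightness.

Request:
arm_command --rows "-1.5 -0.6 0 0 0 0;-3.5 -1.5 0 0 0 0;-3.5 -1.5 0 0 0 0;-3.5 -1.5 0 0 0 0" --jaw 0.5

```text
t: 35.65
tool_pos: [0.5742, 0.1658, 0.0842]
tool_rot: [-1.761, -2.581, 0.027]
contact_force: [-0.1, -0.6, -0.5]
opening: 0.0427
```

Request:
arm_command --rows "0 0 15 0 0 0;0 0 40 0 0 0;0 0 60 0 0 0;0 0 60 0 0 0"

```text
t: 36.15
tool_pos: [0.5758, 0.1661, 0.1473]
tool_rot: [-1.763, -2.585, 0.021]
contact_force: [-0.7, -0.2, -0.6]
opening: 0.0422
```

```bash
python3 -c "
from ha import *
o=snap('wrist','w12');print(handle('w12'))
d=(Ro.from_rotvec(np.pi*np.array([np.cos(np.radians(56.9)),np.sin(np.radians(56.9)),0]))*Ro.from_rotvec(o['tool_rot']).inv()).as_rotvec(True)
print(o['tool_pos'],d.round(2),o['contact_force'],o['opening'],((np.array([.6018,.0995,.1])-o['tool_pos'])*1e3).round(1))"
```

```text
(22, np.float32(-65.97), 'nut offset y mm', np.float64(-0.36))
[0.5757899  0.16614583 0.14734904] [ 0.25 -1.02  2.39] [-0.69985045 -0.16822583 -0.58500234] 0.04220185022974189 [ 26.  -66.6 -47.3]
```

Request:
arm_command --rows "6 -16 0 0 -0.5 1.2;13 -33 0 0.25 -1 2.4;20 -50 0 0.25 -1 2.4;26 -67 -10 0.25 -1 2.4;26 -67 -25 0.25 -1 2.4;26 -67 -38 0.25 -1 2.4;26 -67 -43 0.25 -1 2.4;26 -67 -43 0.25 -1 2.4" --jaw 0

```text
t: 37.2
tool_pos: [0.6003, 0.0994, 0.1017]
tool_rot: [-1.713, -2.629, 0.005]
contact_force: [-0.8, -0.2, -0.5]
opening: 0.0001
```

Request:
arm_command --rows "0 0 -3 0 0 0;0 0 -5 0 0 0;0 0 -5.8 0 0 0;0.4 -0.9 -5.8 0 0 0;0.8 -1.8 -5.8 0 0 0;1.2 -2.7 -5.8 0 0 0;1.2 -2.7 -5.8 0 0 0"

```text
t: 38.08
tool_pos: [0.6011, 0.0991, 0.0977]
tool_rot: [-1.711, -2.626, -0.0]
contact_force: [-6.3, 8.2, 8.7]
opening: 0.0
```

Request:
arm_command --rows "0.4 -0.9 -1.3 0 0 0;0.9 -2 -1.3 0 0 0;1.2 -2.7 -1.3 0 0 0;1.2 -2.7 -1.3 0 0 0"

```text
t: 38.58
tool_pos: [0.6014, 0.0987, 0.0977]
tool_rot: [-1.708, -2.621, -0.004]
contact_force: [-7.1, 8.5, 9.6]
opening: 0.0003
```

Request:
arm_command --rows "0.4 -0.9 -1 0 0 0;0.9 -2 -1 0 0 0;1.2 -2.7 -1 0 0 0;1.2 -2.7 -1 0 0 0"

```text
t: 39.08
tool_pos: [0.6016, 0.0984, 0.0978]
tool_rot: [-1.705, -2.616, -0.008]
contact_force: [-6.2, 8.0, 7.5]
opening: 0.0002
```

The worm is stuck under a 10 N rub, so the jaws are still tight. I'll unload, lift off clear and make the final check.

Request:
arm_command --rows "-0.8 1.8 0 0 0 0;-1 2.4 3 0 0 0;-1 2.4 20 0 0 0;-10 25 50 0.2 -1.4 0;-25 60 55 0.2 -1.4 0;-28 70 55 0.2 -1.4 0;-28 70 55 0.2 -1.4 0"

```text
t: 39.95
tool_pos: [0.5737, 0.1685, 0.1531]
tool_rot: [1.714, 2.632, 0.033]
contact_force: [-0.2, -0.6, -0.6]
opening: -0.0002
```

```bash
python3 -c "
from ha import *
o=snap('wrist','w13');print(handle('w13'));print(o['tool_pos'],o['contact_force'],o['t'])
snap('top','t13')"
python3 - <<'E'
from h import *
# head pattern vs t7 (tight) for jaw gap / angle
c=np.array([.624,.0492]);S=4
def rect(n,yaw):
    img=cv2.cvtColor(np.load(f"pics/{n}.npz")["frame"],cv2.COLOR_RGB2GRAY).astype(np.float32)
    h=np.radians(yaw);u=np.array([np.cos(h),np.sin(h)]);v=np.array([-u[1],u[0]]);s=[];d=[]
    for a,b in [(-.06,-.045),(-.06,.045),(.03,.045),(.03,-.045)]:
        p=c+a*u+b*v;s.append(topix(n,[p[0],p[1],.0205]));d.append([(.045-b)*1e3*S,(.03-a)*1e3*S])
    return cv2.warpPerspective(img,cv2.getPerspectiveTransform(np.float32(s),np.float32(d)),(90*S,90*S))
r=rect("t13",-66.)
print("across jaws at nut x=-12..+12, y=+45..-45 step 1.5mm")
for a in (-12,0,10): print(a,r[int((30-a)*S)-2:int((30-a)*S)+3,::6].mean(0).astype(int).tolist())
E
```

```text
(22, np.float32(-65.96), 'nut offset y mm', np.float64(-0.38))
[0.57367866 0.16852142 0.15312139] [-0.15033615 -0.56992317 -0.5599058 ] 39.95
across jaws at nut x=-12..+12, y=+45..-45 step 1.5mm
-12 [81, 82, 84, 85, 82, 82, 84, 83, 84, 84, 85, 83, 83, 81, 84, 83, 83, 82, 84, 83, 79, 74, 75, 79, 83, 85, 87, 85, 81, 77, 87, 85, 85, 84, 83, 84, 84, 86, 83, 78, 72, 79, 82, 82, 83, 82, 79, 79, 83, 84, 80, 64, 95, 148, 173, 171, 168, 169, 177, 177]
0 [82, 82, 86, 80, 81, 85, 84, 84, 82, 82, 82, 82, 85, 84, 82, 80, 83, 85, 86, 84, 84, 85, 86, 53, 30, 31, 29, 29, 31, 30, 32, 33, 30, 29, 28, 40, 79, 90, 88, 81, 75, 76, 80, 83, 83, 84, 80, 81, 85, 87, 82, 73, 73, 81, 85, 87, 87, 87, 87, 85]
10 [82, 84, 84, 85, 85, 86, 82, 82, 84, 85, 84, 83, 84, 85, 84, 80, 82, 84, 83, 85, 81, 73, 74, 81, 85, 83, 87, 85, 84, 75, 79, 86, 88, 90, 89, 84, 80, 77, 74, 68, 72, 82, 82, 78, 79, 81, 81, 82, 86, 89, 80, 69, 68, 82, 88, 87, 87, 86, 86, 89]
```

```bash
python3 -c "
from h import *
print(workorder.finish_job())"
```

```text
the job is handed in; nothing more can be done
None
```

The nut is turned clockwise to its stop and the wrench is lying on the plate, snug on its flats. I handed the job in at about 40 s with the gripper clear of everything.

**What I did:** I gripped the wrench at its balance point, slid the open jaws onto the nut and let go. I rubbed the worm towards the jaws until it would not turn under 23 N. Only then did I turn the nut, by pushing the handle with unclamped fingers about 127 mm out.

**Last checks:**
- **At the stop:** near the end the handle moved only 0.1° while the push rose to 6.8 N. Its yaw of -66.0° puts the nut at about 63.0° (1.10 rad), and its axis passes within 0.4 mm of the nut centre.
- **Snug:** after the turn the worm still would not move under a 10 N rub. The picture gives a jaw gap of about 28 to 30 mm.

**What fell short:**
- **Push at the stop:** it went slightly over the 5 N at which the jaws can start to open, so I re-checked the worm afterwards and it was still tight.
- **Jaw gap:** the head was in shadow, so that measurement is good only to a millimetre or two. I rely more on the worm test.
- **Extra drag:** for part of the turn the gripper also pressed down on the handle with about 3 N, until I raised it.

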